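# Stow the long hand sander through the case's spring flap

### The arm

A 6-joint arm with a two-finger parallel gripper is mounted at the origin on the work surface. World frame = base frame: x ahead of the robot, y to its left, z up, the work surface at z = 0. Lengths are in m, angles in rad, forces in N, time in s.
With the tool pointing down it reaches from about 0.4 to 0.925 m from the base axis. Payload 12.5 kg.
Tool frame: the origin (TCP) lies midway between the tips of the shut fingers; the grasp point (between the pads) lies 19 mm behind it; z points along the fingers, y is the line along which they close (so a half turn about z gives the same grasp; the last joint's range is limited). The gripper opens to 95 mm and grips with 3 to 60 N. Pads are 20 mm wide; open, the fingers measure 119 mm over their backs; the gripper's body (75 mm by 180 mm) begins 59 mm behind the grasp point.
Start: joints at [-1.232, 0.491, 1.559, -0, 1.092, -0.106], TCP at [0.269, -0.564, 0.178] pointing down, gripper open.
Joint ranges: [-3.1, 3.1], [-0.84, 2.19], [0.05, 2.79], [-1.13, 4.28], [0.06, 2.93], [-2.69, 2.69]. Speed limits (rad/s): [2.22, 2.22, 2.79, 3.14, 3.14, 3.14].

### API

Orientations are given as a unit quaternion [x, y, z, w].
In Python, from cell import readout, imaging, workorder gives the robot as it stands.
- The arm moves only by the tool servo_tool, never from a script. Its argument "motion" is a list of rows, each an object with "dp": the shift along the world's x, y, z in units of 0.3 m (1.0 is 0.3 m), a list of three; "yaw": the turn about the world's z in units of 60 degrees (1.0 is 60 degrees); "fingers": the closure, from -1 (fully open) to 1 (shut), so that 0 is half open. In form: [{"dp": [dx, dy, dz], "yaw": yaw, "fingers": fingers}, ...]. A call has 1 to 20 rows; each row is the pose to reach, as a shift and turn from the pose commanded when the call began; what a row does not reach only later rows make up. A row lasts 1/10 s, in which the tool goes at most 50 mm and 8.59 degrees, less where a joint would pass 70% of its speed; a pose out of reach is approached as far as the arm can. A call with a number of a shift or a turn outside -1 to 1 is refused whole. A call with a gripper value outside its range is refused whole. The fingers move at their own pace and stop on an object; "newtons" is the grip in N (left out, the last holds). Time passes only in rows, so rows that repeat a pose let the fingers close. It gives the time, the measured TCP pose, the force, the opening and the grip force at its end, in the units of the state.
- readout.read_state(): the state, without advancing time (a new reading comes with each control period).
- imaging.camera(name): name is "scene" or "top" or "wrist"; returns a dict with "pixels" (480x640x3 uint8, red, green, blue), "intrinsics" (3x3 intrinsics, pixels), "T" (4x4, takes a point from camera to world coordinates). Camera axes: x right, y down, z forward; pixel columns grow to the right and rows downward; lengths in m; the calibration is good to about 2 mm. A picture is of the moment at which its call begins. There is no depth.
- workorder.sign_off(): hands the job in; it is judged then, once.
The state is a dict: "time_s": time; "joint_positions": joint angles; "qvel": joint speeds; "joint_efforts": joint torques, N m; "tool_pos": TCP position; "ee_rot": TCP orientation; "contact_force": force on the tool from outside, world axes, zero at the start; "torque": the same for the moment, N m; "opening": opening from 0.0 (shut) to 1.0 (fully open); "gripper_force": force on a finger pad.
Only numpy, scipy, OpenCV 4.12 (cv2) and the standard library are available. Lean on these libraries where they do the work, as an engineer would, in place of code of your own. Each camera call takes 0.05 s, during which the arm holds its last target. There are 200 camera calls.

### The job

Lift the guard bar off the aluminium case and lay it flat on the rubber mat. Then take the longer of the two hand sanders, push it level through the spring flap, keeping hold of it until it has sunk below the case's lid, and let the flap swing shut behind it. Finally lay the guard bar back, seated flat in its cradle across the flap, and leave the short sander and everything else on the shelf where they are.

Things in the scene. Friction and masses are not known exactly. Their poses are not given: they have to be found in the camera images.
- case: Closed aluminium case with twin latches on its front (-x) face, fixed to the shelf, 224 (x) x 230 (y) x 175 mm high. Origin: centre of its underside, straight below the centre of the mouth in its lid. The space inside is 214 x 220 mm and 164 mm deep below the lid.
- mouth (a point): Centre of the rectangular mouth in the lid, 110 mm along the case's x and 170 mm along its y, closed by the flap; at the height of the lid's top face (175 mm above the shelf). Axes as the case's, z up.
- cradle (a point): Home of the guard bar's origin: on the lid's top face, at the mouth's centre. At the -x and +x sides of the mouth stand steel cheeks and end stops, 14 mm high, that form a pocket 40 mm wide (y) and 192 mm long (x) about this point; the bar lies in it, along the case's x, on the lid itself.
- flap (a joint): Grey plastic flap (106 x 166 x 4 mm) that fills the mouth 2 mm below the lid's top, hinged on the mouth's +x edge. 0 = shut, positive = its free -x edge swung down into the case, up to 1.45 rad. A weak spring (up to 1 N at the free edge) shuts it. A sander let go below the lid slides off it to the case's floor, and the flap closes above.
- flap_edge (a point): Middle of the flap's free edge (its top face), 106 mm from the hinge; moves with the flap.
- bar: Guard bar: flat steel bar 180 (x) x 30 (y) x 10 mm with an upright black grip rib in its middle, 70 (x) x 16 (y) mm, from 10 to 38 mm above the underside. 0.3 kg, loose. Origin: centre of its underside; x along its length. It starts in the cradle, along the case's x, across the mouth.
- mat: Black rubber mat, 240 (x) x 130 (y) x 3 mm, fixed flat on the shelf. Origin: centre of its underside.
- sander_long: The longer hand sander: flat base 130 (x) x 56 (y) x 16 mm, on it a wooden grip rib 100 (x) x 26 (y) mm, from 16 to 46 mm above the underside. About 0.35 kg, loose, standing on its base. Origin: centre of its underside; x along its length.
- sander_short: The shorter hand sander, 80 (x) x 56 (y) x 46 mm, the same shape with a grip rib 50 mm long. Leave it. Origin: centre of its underside.
- bowl: White ceramic bowl, 130 mm across, 55 mm high; bystander. Origin: centre of its underside.
- vice_grip: Steel vice grip lying flat, about 230 mm long (x), 60 mm wide, 16 mm high; bystander. Origin: on its underside, near mid-length.
- awl: Black-handled awl lying flat, about 170 mm long (x), 26 mm wide and high; bystander. Origin: on the shelf below it, 3 mm from the steel end of the handle.
Not all that is in view belongs to the job. Leave any pink or red look-alike of the bar alone.

How it is judged:
On the way, in this order (a step that is already met when the one before it is completed fails the run):
1. the guard bar lies flat on the rubber mat, let go (x of bar in the frame of mat between -0.12 and 0.12 m and y of bar in the frame of mat between -0.065 and 0.065 m and z of bar in the frame of mat below 0.009 m and angle between bar's own z axis and vertical below 0.1 rad and linear speed of bar below 0.03 m/s and contact force between the fingers and bar below 0.2 N), for 0.2 s.
2. the long sander, held level in the fingers, has pushed the flap open and is at least 30 mm down in the mouth (value of joint flap above 0.4 rad and z of sander_long in the frame of mouth below -0.03 m and x of sander_long in the frame of mouth between -0.05 and 0.05 m and y of sander_long in the frame of mouth between -0.05 and 0.05 m and angle between sander_long's own z axis and vertical below 0.4 rad and contact force between the fingers and sander_long above 1 N), for 0.1 s.
3. the long sander lies inside the case, and the flap has swung shut (x of sander_long in the frame of case between -0.105 and 0.105 m and y of sander_long in the frame of case between -0.11 and 0.11 m and z of sander_long in the frame of case between -0.005 and 0.09 m and linear speed of sander_long below 0.03 m/s and value of joint flap below 0.06 rad), for 0.2 s.
At the end, for the whole second after the job is handed in: The long sander lies at rest inside the case, the flap is shut (under 0.06 rad), and the guard bar lies flat, at rest and let go in its cradle across the flap (within 9 mm along, 8 mm across and 4 mm in height of its home, along the case's x within 0.12 rad, either way round) (all of step 3 and x of bar in the frame of cradle between -0.009 and 0.009 m and y of bar in the frame of cradle between -0.008 and 0.008 m and z of bar in the frame of cradle between -0.003 and 0.004 m and angle between the x axis of bar and the x axis of case, either way round below 0.12 rad and angle between bar's own z axis and vertical below 0.06 rad and linear speed of bar below 0.02 m/s and contact force between the fingers and bar below 0.2 N); the robot touches nothing.
It fails at once if the short sander or a bystander is moved more than 30 mm (distance of any of sander_short, bowl, vice_grip, awl from where it was at the start of the episode above 0.03 m).
It fails at once if a bystander or the short sander is tipped (angle between any of sander_short, bowl, vice_grip, awl's own z axis and vertical above 0.5 rad).
It also fails if it takes over 72 s, if anything falls off the work surface, if the arm or the gripper's body presses on something with over 40 N, if the wrist force passes 120 N, or if a joint passes its speed limit or range.

## Working session

There is one attempt and no reset: what is moved stays moved. The work goes in short steps, Python scripts to look and compute and a tool call to move; the robot and the scene stay as the last step left them, time stands still between calls to the robot, and variables do not carry over. Pictures are saved under pics/ and viewed, at most 10 in all, crops included, and the job is handed in when it is done.

Besides the shell and the picture viewer there is one more tool, called after ">>>" as name(argument=value, ...) on one line, values as JSON. servo_tool: Moves the arm, as the interface text tells. Shifts and turns lie within -1 to 1; 1 stands for 0.3 m of shift or 60 degrees of turn. Its arguments: {"type":"object","properties":{"motion":{"type":"array"},"newtons":{"type":"number"}},"required":["motion"]}

```bash
ls; mkdir -p pics; cat > h.py <<'E'
import numpy as np, cv2
from cell import readout, imaging, workorder
def snap(n,f):
    c=imaging.camera(n); cv2.imwrite(f'pics/{f}.png',c['pixels'][:,:,::-1]); np.savez(f'pics/{f}.npz',**c); return c
def ray(c,u,v,z):
    K=np.array(c['intrinsics']);T=np.array(c['T']); d=T[:3,:3]@np.linalg.solve(K,[u,v,1]); o=T[:3,3]
    return o+d*(z-o[2])/d[2]
def proj(c,p):
    K=np.array(c['intrinsics']);T=np.array(c['T']); q=K@(T[:3,:3].T@(np.array(p)-T[:3,3])); return q[:2]/q[2]
E
python3 - <<'E'
from h import *
for n in ['top','scene']:
    c=snap(n,n+'0'); print(n,np.round(c['T'],3).tolist(),np.round(c['intrinsics'],1).tolist())
print(readout.read_state())
E
```

```text
pics
top [[-0.01, -0.981, 0.195, 0.168], [-1.0, 0.01, 0.003, 0.089], [-0.005, -0.195, -0.981, 1.615], [0.0, 0.0, 0.0, 1.0]] [[558.8, 0.0, 331.0], [0.0, 558.8, 244.2], [0.0, 0.0, 1.0]]
scene [[0.194, 0.631, -0.751, 1.265], [0.981, -0.121, 0.151, -0.071], [0.005, -0.766, -0.643, 0.812], [0.0, 0.0, 0.0, 1.0]] [[436.3, 0.0, 316.6], [0.0, 436.3, 234.8], [0.0, 0.0, 1.0]]
{'time_s': 0.1, 'joint_positions': array([-1.23159937e+00,  4.91534345e-01,  1.55933766e+00,  1.24427325e-05,
        1.09169286e+00, -1.05571767e-01]), 'qvel': array([-0.00144534, -0.00164834, -0.00234213,  0.00056471, -0.00015283,
       -0.00026321]), 'joint_efforts': array([ 4.68260521e-03, -6.13619542e+01, -2.58605933e+01,  6.94546988e-02,
        4.70242719e-02, -7.30637362e-05]), 'tool_pos': array([ 0.26887089, -0.56396432,  0.17731592]), 'ee_rot': array([ 9.75374855e-01,  2.20553067e-01, -5.11725078e-05, -4.83437720e-04]), 'contact_force': array([-0.79638426, -0.13534834,  0.40695781]), 'torque': array([0.03978537, 0.05431393, 0.02765273]), 'gripper_force': 0.0, 'opening': 1.0012189642026166}
```

View pics/top0.png

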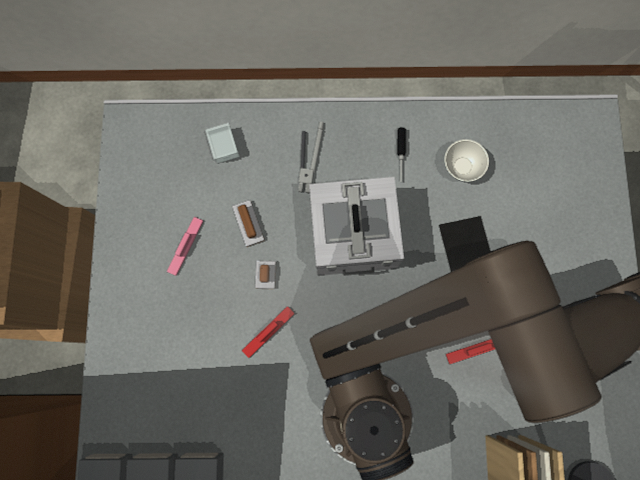

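View pics/scene0.png

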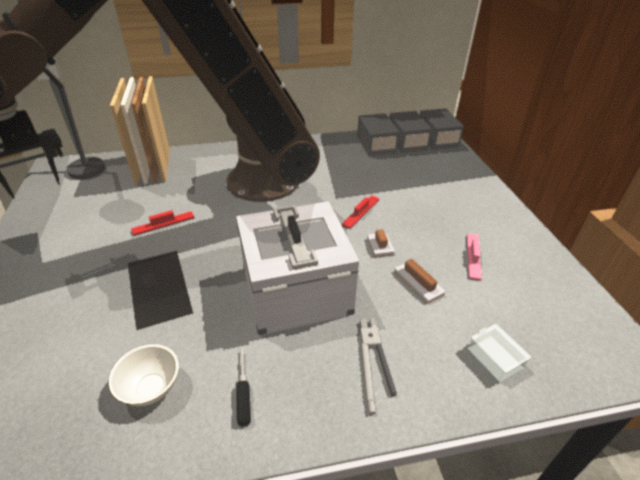

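The top view shows the case lid at about (357,220) with the bar's grip at (356,218), the long sander at (249,223), the short one at (265,273) and the mat at about (465,245), partly hidden. In the scene view the mat is in full view, with corners near (129,262), (180,252), (191,312) and (138,326).

```bash
python3 - <<'E'
from h import *
L=lambda f:dict(np.load(f'pics/{f}.npz'))
t,s=L('top0'),L('scene0')
def blob(c,m,u,v,name,z):
    n,l,st,ce=cv2.connectedComponentsWithStats(m.astype(np.uint8))
    k=l[v,u]
    if k==0: 
        d=np.hypot(*(ce[1:]-[u,v]).T)+1e3*(st[1:,4]<40); k=1+d.argmin()
    pts=np.argwhere(l==k)[:,::-1].astype(np.float32)
    r=cv2.minAreaRect(pts); b=cv2.boxPoints(r)
    w=np.array([ray(c,*p,z) for p in b]); 
    e=[w[1]-w[0],w[2]-w[1]]; 
    print(name,'px',np.round(r[0],1),'area',len(pts),'ctr',np.round(w.mean(0),4),'edges',[ (round(float(np.linalg.norm(x)),4),round(float(np.degrees(np.arctan2(x[1],x[0])))%180,1)) for x in e], 'mean',np.round(ray(c,*pts.mean(0),z),4))
h=cv2.cvtColor(t['pixels'],cv2.COLOR_RGB2HSV); hs=cv2.cvtColor(s['pixels'],cv2.COLOR_RGB2HSV)
wood=(h[...,0]<20)&(h[...,1]>110)&(h[...,2]>60)
blob(t,wood,247,221,'long rib top',.046); blob(t,wood,264,273,'short rib',.046)
woods=(hs[...,0]<20)&(hs[...,1]>90)&(hs[...,2]>50)
blob(s,woods,421,274,'long rib scene',.046)
blob(t,h[...,2]<45,356,217,'bar grip top',.213)
blob(s,hs[...,2]<45,293,228,'bar grip scene',.213)
blob(s,hs[...,2]<50,160,290,'mat scene',.003)
blob(t,h[...,2]<45,460,240,'mat top',.003)
lid=(h[...,2]>150)&(h[...,1]<25); blob(t,lid,320,195,'lid',.175)
for p in [(311,183),(395,177),(403,258),(315,265)]: print('lidc',ray(t,*p,.175).round(4))
for p in [(129,262),(180,252),(191,312),(138,326)]: print('mats',ray(s,*p,.003).round(4))
for p in [(440,222),(480,217)]: print('matt',ray(t,*p,.003).round(4))
E
```

```text
long rib top px [246.4 220.7] area 261 ctr [0.5529 0.3375 0.046 ] edges [(0.0232, 110.2), (0.0974, 20.4)] mean [0.5522 0.3372 0.046 ]
short rib px [263.2 272. ] area 75 ctr [0.4025 0.2866 0.046 ] edges [(0.0418, 173.8), (0.017, 82.2)] mean [0.4049 0.2874 0.046 ]
long rib scene px [420.5 274. ] area 412 ctr [0.5642 0.3325 0.046 ] edges [(0.0415, 128.6), (0.1057, 16.2)] mean [0.5674 0.3325 0.046 ]
bar grip top px [355.7 218. ] area 154 ctr [0.5162 0.0288 0.213 ] edges [(0.015, 95.3), (0.07, 4.5)] mean [0.5158 0.0289 0.213 ]
bar grip scene px [296.7 162.1] area 685 ctr [0.2541 0.0783 0.213 ] edges [(0.1654, 140.0), (0.1377, 11.2)] mean [0.2551 0.0761 0.213 ]
mat scene px [150.1 260.2] area 44 ctr [ 0.3397 -0.3407  0.003 ] edges [(0.0576, 102.6), (0.0152, 13.2)] mean [ 0.3379 -0.3423  0.003 ]
mat top px [466.9 241.9] area 1808 ctr [ 0.4928 -0.306   0.003 ] edges [(0.1373, 104.6), (0.1427, 11.1)] mean [ 0.494  -0.2974  0.003 ]
lid px [355.7 220.5] area 3748 ctr [0.5202 0.0272 0.175 ] edges [(0.2367, 94.7), (0.2259, 3.0)] mean [0.5197 0.0293 0.175 ]
lidc [0.6234 0.1455 0.175 ]
lidc [ 0.6378 -0.0807  0.175 ]
lidc [ 0.4165 -0.0945  0.175 ]
lidc [0.4003 0.1356 0.175 ]
mats [ 0.3363 -0.3955  0.003 ]
mats [ 0.3212 -0.2634  0.003 ]
mats [ 0.5437 -0.2289  0.003 ]
mats [ 0.563  -0.3477  0.003 ]
matt [ 0.5532 -0.2298  0.003 ]
matt [ 0.5672 -0.3491  0.003 ]
```

>>> servo_tool(motion=[{"dp": [0, 0, 0.4], "yaw": 0, "fingers": -1}, {"dp": [0.1, 0.2, 0.4], "yaw": 0, "fingers": -1}, {"dp": [0.4, 1, 0.4], "yaw": -0.36, "fingers": -1}, {"dp": [0.4, 1, 0.4], "yaw": -0.36, "fingers": -1}, {"dp": [0.4, 1, 0.4], "yaw": -0.36, "fingers": -1}, {"dp": [0.4, 1, 0.4], "yaw": -0.36, "fingers": -1}, {"dp": [0.4, 1, 0.4], "yaw": -0.36, "fingers": -1}, {"dp": [0.4, 1, 0.4], "yaw": -0.36, "fingers": -1}, {"dp": [0.4, 1, 0.4], "yaw": -0.36, "fingers": -1}, {"dp": [0.4, 1, 0.4], "yaw": -0.36, "fingers": -1}])

```text
time_s: 1.1
tool_pos: [0.3892, -0.2637, 0.298]
ee_rot: [0.999, 0.035, 0.0, 0.0]
contact_force: [-0.2, -1.1, -0.1]
opening: 0.998
gripper_force: 0.0
```

>>> servo_tool(motion=[{"dp": [0.423, 0.975, 0], "yaw": 0, "fingers": -0.3}, {"dp": [0.423, 0.975, 0], "yaw": 0, "fingers": -0.3}, {"dp": [0.423, 0.975, 0], "yaw": 0, "fingers": -0.3}, {"dp": [0.423, 0.975, 0], "yaw": 0, "fingers": -0.3}, {"dp": [0.423, 0.975, 0], "yaw": 0, "fingers": -0.3}, {"dp": [0.423, 0.975, 0], "yaw": 0, "fingers": -0.3}, {"dp": [0.423, 0.975, 0], "yaw": 0, "fingers": -0.3}, {"dp": [0.423, 0.975, 0], "yaw": 0, "fingers": -0.3}, {"dp": [0.423, 0.975, 0], "yaw": 0, "fingers": -0.3}, {"dp": [0.423, 0.975, 0], "yaw": 0, "fingers": -0.3}])

```text
time_s: 2.1
tool_pos: [0.5157, 0.0267, 0.2976]
ee_rot: [0.999, 0.033, -0.0, 0.0]
contact_force: [0.3, -0.5, -0.4]
opening: 0.654
gripper_force: 0.0
```

```bash
python3 - <<'E'
from h import *
c=snap('wrist','w1'); print(np.round(c['T'],3).tolist(), c['intrinsics'][0][0]); snap('top','top1'); s=readout.read_state(); print(s['tool_pos'],s['ee_rot'])
E
```

```text
[[0.066, -0.963, -0.261, 0.588], [-0.998, -0.063, -0.017, 0.032], [-0.0, 0.261, -0.965, 0.504], [0.0, 0.0, 0.0, 1.0]] 341.3626365511815
[0.51566642 0.02691135 0.29788537] [ 9.99458341e-01  3.29091314e-02 -2.41667093e-05  1.11915012e-04]
```

View pics/w1.png

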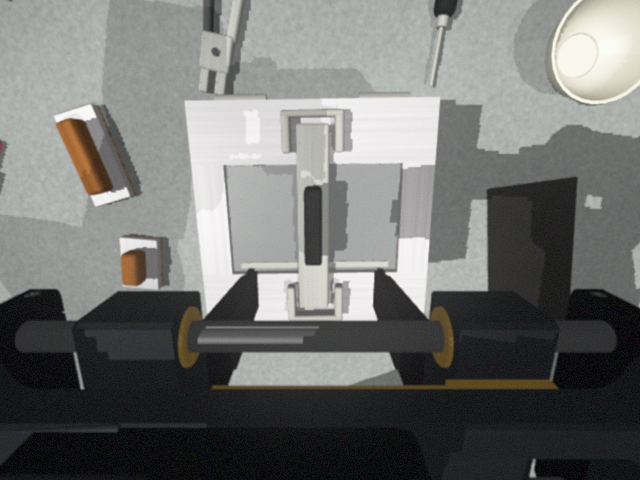

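The wrist view shows the bar's grip at (313,225), the mouth's corners at about (225,165), (403,163), (397,271) and (232,272), the lid's far corners at (187,100) and (440,97), the long sander at (90,155) and the mat's far edge at (488,190)–(577,178).

```bash
cat >> h.py <<'E'
def blob(c,m,u,v,name,z):
    n,l,st,ce=cv2.connectedComponentsWithStats(m.astype(np.uint8))
    k=l[v,u]
    if k==0: print(name,'none at'); return
    pts=np.argwhere(l==k)[:,::-1].astype(np.float32)
    b=cv2.boxPoints(cv2.minAreaRect(pts)); w=np.array([ray(c,*p,z) for p in b]); e=[w[1]-w[0],w[2]-w[1]]
    print(name,len(pts),'ctr',np.round(w.mean(0),4),'edges',[(round(float(np.linalg.norm(x)),4),round(float(np.degrees(np.arctan2(x[1],x[0])))%180,1)) for x in e])
E
python3 - <<'E'
from h import *
t,w=[dict(np.load(f'pics/{f}.npz')) for f in('top1','w1')]
h=cv2.cvtColor(w['pixels'],cv2.COLOR_RGB2HSV)
blob(w,h[...,2]<60,313,215,'grip',.213)
wood=(h[...,0]<20)&(h[...,1]>110)&(h[...,2]>60)
blob(w,wood,85,155,'long',.046)
blob(w,h[...,2]<60,530,220,'mat w',.003)
for p in [(225,165),(403,163),(397,271),(232,272)]: print('mouth',ray(w,*p,.175).round(4))
for p in [(187,100),(440,97)]: print('lid',ray(w,*p,.175).round(4))
for p in [(488,190),(577,178)]: print('mat',ray(w,*p,.003).round(4))
for p in [(298,125),(328,124),(329,310),(301,310)]: print('bar',ray(w,*p,.185).round(4))
h=cv2.cvtColor(t['pixels'],cv2.COLOR_RGB2HSV)
blob(t,h[...,2]<60,465,240,'mat top',.003)
wood=(h[...,0]<20)&(h[...,1]>110)&(h[...,2]>60)
blob(t,wood,247,221,'long',.046)
E
```

```text
grip none at
long 2015 ctr [0.5564 0.3312 0.046 ] edges [(0.0353, 115.4), (0.0981, 20.6)]
mat w 108579 ctr [0.2676 0.0041 0.003 ] edges [(0.9255, 93.8), (0.5764, 17.7)]
mouth [0.5663 0.116  0.175 ]
mouth [ 0.5792 -0.0512  0.175 ]
mouth [ 0.4715 -0.0594  0.175 ]
mouth [0.4593 0.1092 0.175 ]
lid [0.6214 0.1499 0.175 ]
lid [ 0.6388 -0.0766  0.175 ]
mat [ 0.5442 -0.2239  0.003 ]
mat [ 0.5698 -0.3492  0.003 ]
bar [0.606  0.0487 0.185 ]
bar [0.6086 0.0222 0.185 ]
bar [0.4282 0.0075 0.185 ]
bar [0.4263 0.0362 0.185 ]
mat top 3231 ctr [ 0.4429 -0.3119  0.003 ] edges [(0.1301, 104.6), (0.2442, 11.2)]
long 258 ctr [0.5533 0.3375 0.046 ] edges [(0.0234, 110.2), (0.0967, 20.4)]
```

>>> servo_tool(motion=[{"dp": [0.004, 0.007, -0.15], "yaw": 0.01, "fingers": -0.3}, {"dp": [0.004, 0.007, -0.28], "yaw": 0.01, "fingers": -0.3}, {"dp": [0.004, 0.007, -0.34], "yaw": 0.01, "fingers": -0.3}, {"dp": [0.004, 0.007, -0.365], "yaw": 0.01, "fingers": -0.3}, {"dp": [0.004, 0.007, -0.365], "yaw": 0.01, "fingers": 1}, {"dp": [0.004, 0.007, -0.365], "yaw": 0.01, "fingers": 1}, {"dp": [0.004, 0.007, -0.365], "yaw": 0.01, "fingers": 1}, {"dp": [0.004, 0.007, -0.365], "yaw": 0.01, "fingers": 1}, {"dp": [0.004, 0.007, -0.365], "yaw": 0.01, "fingers": 1}, {"dp": [0.004, 0.007, -0.365], "yaw": 0.01, "fingers": 1}, {"dp": [0.004, 0.007, -0.365], "yaw": 0.01, "fingers": 1}], newtons=30)

```text
time_s: 3.3
tool_pos: [0.5171, 0.0304, 0.1885]
ee_rot: [0.999, 0.039, 0.0, 0.0]
contact_force: [0.3, 0.1, 0.7]
opening: 0.119
gripper_force: 0.0
```

>>> servo_tool(motion=[{"dp": [0, 0, 0], "yaw": 0, "fingers": 1}, {"dp": [0, 0, 0], "yaw": 0, "fingers": 1}])

```text
time_s: 3.5
tool_pos: [0.5171, 0.0304, 0.1883]
ee_rot: [0.999, 0.039, -0.0, 0.0]
contact_force: [0.7, 0.3, -0.1]
opening: 0.014
gripper_force: 0.0
```

```bash
python3 - <<'E'
from h import *
s=readout.read_state(); print(s['opening'],s['gripper_force'],s['tool_pos'])
c=snap('wrist','w2'); cv2.imwrite('pics/w2c.png',c['pixels'][100:400,160:480,::-1])
E
```

```text
0.013726606477453437 0.0 [0.51705796 0.03040594 0.18834796]
```

View pics/w2c.png

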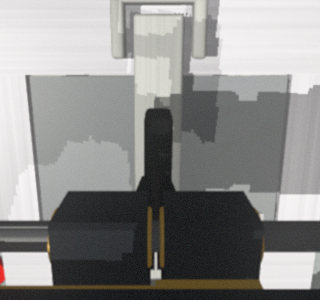

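The crop shows the fingers shut at about (155,230), with the rib's far part visible in front of them from (160,110) to (155,200). It is unclear whether the rib is between the pads, so I will project the known points.

```bash
python3 - <<'E'
from h import *
w=dict(np.load('pics/w2.npz')); im=w['pixels'][:,:,::-1].copy()
a=np.radians(4.3);ex=np.array([np.cos(a),np.sin(a),0]);ey=np.array([-ex[1],ex[0],0])
o=np.array([.517,.0288,.175])
for z,col in((.010,(0,255,0)),(.038,(0,0,255))):
  q=[proj(w,o+ex*i*.035+ey*j*.008+[0,0,z]) for i,j in((1,1),(1,-1),(-1,-1),(-1,1))]
  cv2.polylines(im,[np.int32(q)],True,col,1)
for z in(.188,.207): 
  p=proj(w,[.517,.0304,z]); print(p); cv2.circle(im,tuple(int(x) for x in p),3,(255,0,255),-1)
cv2.imwrite('pics/w2d.png',cv2.resize(im[150:450,160:480],(800,750))[:600])
c=snap('scene','s2'); 
p=proj(c,[.517,.03,.2]).astype(int); k=c['pixels'][p[1]-70:p[1]+70,p[0]-90:p[0]+90,::-1]; cv2.imwrite('pics/s2c.png',cv2.resize(k,(720,560)))
E
```

```text
[316.33064487 265.0310432 ]
[316.4145165 275.8537077]
```

View pics/w2d.png

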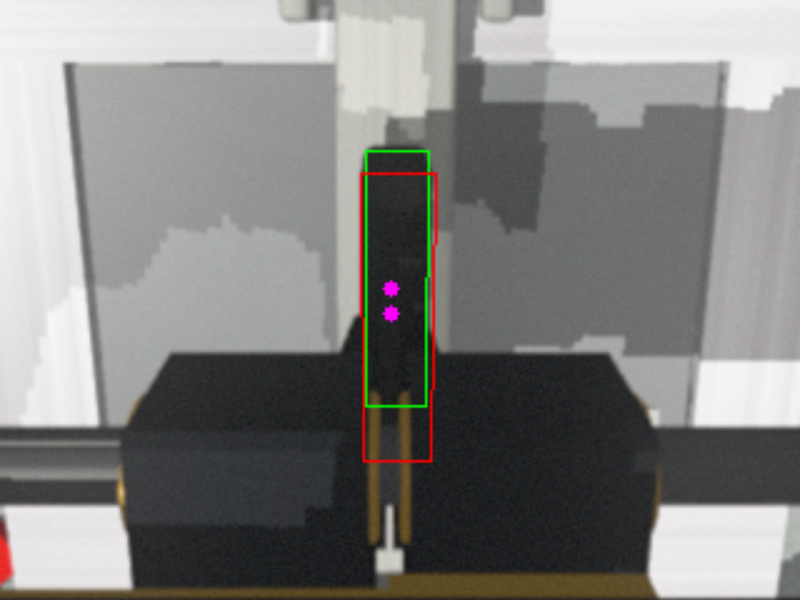

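View pics/s2c.png

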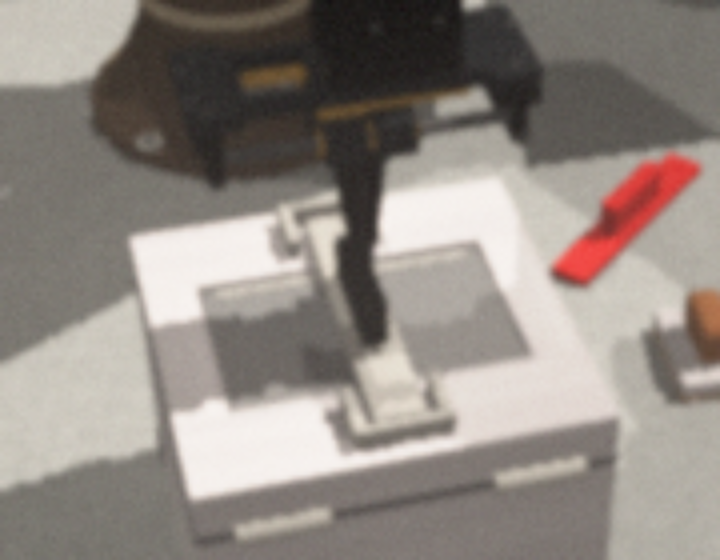

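>>> servo_tool(motion=[{"dp": [0, 0, 0.03], "yaw": 0, "fingers": 1}, {"dp": [0, 0, 0.06], "yaw": 0, "fingers": 1}, {"dp": [0, 0, 0.1], "yaw": 0, "fingers": 1}, {"dp": [0, 0, 0.1], "yaw": 0, "fingers": 1}, {"dp": [0, 0, 0.1], "yaw": 0, "fingers": 1}])

```text
time_s: 4.1
tool_pos: [0.5171, 0.0304, 0.2188]
ee_rot: [0.999, 0.039, 0.0, 0.0]
contact_force: [-0.2, -1.0, -0.8]
opening: 0.004
gripper_force: 0.0
```

```bash
python3 - <<'E'
from h import *
s=readout.read_state(); print(s['opening'],s['gripper_force'],s['contact_force'])
a=snap('wrist','w3')['pixels']; c=snap('scene','s3'); 
p=proj(c,[.517,.03,.2]).astype(int); k=c['pixels'][p[1]-70:p[1]+70,p[0]-70:p[0]+70,::-1]
cv2.imwrite('pics/s3c.png',np.hstack([cv2.resize(a[150:450,170:470,::-1],(400,400)),cv2.resize(k,(400,400))]))
E
```

```text
0.004215568592596798 0.0 [-0.20347545 -1.03770649 -0.83215828]
```

View pics/s3c.png

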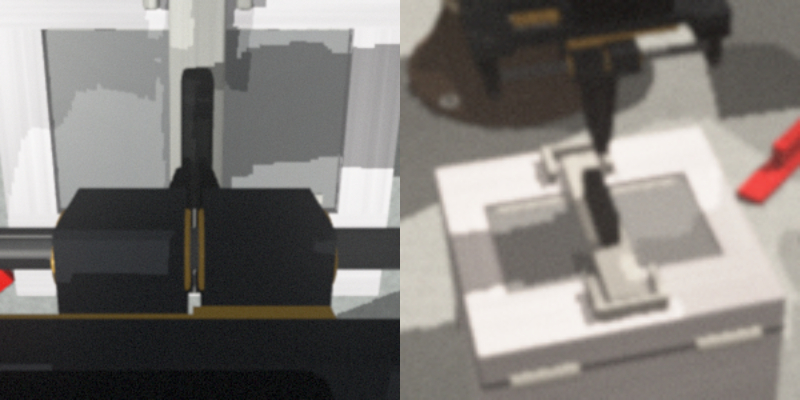

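```bash
python3 - <<'E'
from h import *
c=dict(np.load('pics/s3.npz')); w=dict(np.load('pics/w3.npz'))
p0=proj(c,[.517,.03,.2]).astype(int); tip=p0+[0,-17.]
print('scene: tip',tip,'expected',proj(c,[.5171,.0304,.2188]),'wrist expected',proj(w,[.5171,.0304,.2188]))
def rd(c,u,v):
    d=c['T'][:3,:3]@np.linalg.solve(c['intrinsics'],[u,v,1]); return c['T'][:3,3],d/np.linalg.norm(d)
o1,d1=rd(c,*tip)
for v in(280,289,295):
    o2,d2=rd(w,316,v); A=np.c_[d1,-d2]; s=np.linalg.lstsq(A,o2-o1,rcond=None)[0]
    print(v,(o1+s[0]*d1).round(4),(o2+s[1]*d2).round(4))
t=w['T'][:3,3]; print(t)
x=readout.read_state()['joint_positions'];print(x)
E
```

```text
scene: tip [294. 210.] expected [294.56196873 221.24621579] wrist expected [316.30903183 265.18488108]
280 [0.5198 0.0297 0.2517] [0.5201 0.0309 0.2515]
289 [0.5127 0.0306 0.2463] [0.5126 0.0303 0.2464]
295 [0.5077 0.0313 0.2425] [0.5073 0.0299 0.2428]
[0.58951269 0.03666857 0.42505391]
[-6.87968183e-02  2.95856023e-01  1.76407655e+00 -1.17429144e-04
  1.08196755e+00  1.42375173e+00]
```

>>> servo_tool(motion=[{"dp": [0, -0.004, 0], "yaw": 0, "fingers": 0}, {"dp": [0, -0.004, 0], "yaw": 0, "fingers": 0}, {"dp": [0, -0.004, 0], "yaw": 0, "fingers": 0}, {"dp": [0, -0.004, 0], "yaw": 0, "fingers": 0}, {"dp": [0, -0.004, 0], "yaw": 0, "fingers": 0}, {"dp": [0, -0.004, -0.06], "yaw": 0, "fingers": 0}, {"dp": [0, -0.004, -0.11], "yaw": 0, "fingers": 0}, {"dp": [0, -0.004, -0.15], "yaw": 0, "fingers": 0}, {"dp": [0, -0.004, -0.18], "yaw": 0, "fingers": 0}, {"dp": [0, -0.004, -0.18], "yaw": 0, "fingers": 0}])

```text
time_s: 5.2
tool_pos: [0.5166, 0.0292, 0.1634]
ee_rot: [0.999, 0.039, -0.001, -0.0]
contact_force: [-0.4, 0.6, 0.1]
opening: 0.501
gripper_force: 0.0
```

>>> servo_tool(motion=[{"dp": [0, 0, 0], "yaw": 0, "fingers": 1}, {"dp": [0, 0, 0], "yaw": 0, "fingers": 1}, {"dp": [0, 0, 0], "yaw": 0, "fingers": 1}, {"dp": [0, 0, 0], "yaw": 0, "fingers": 1}, {"dp": [0, 0, 0], "yaw": 0, "fingers": 1}, {"dp": [0, 0, 0], "yaw": 0, "fingers": 1}, {"dp": [0, 0, 0], "yaw": 0, "fingers": 1}, {"dp": [0, 0, 0], "yaw": 0, "fingers": 1}])

```text
time_s: 6.0
tool_pos: [0.5171, 0.0292, 0.1646]
ee_rot: [0.999, 0.039, 0.0, 0.0]
contact_force: [-1.0, -0.3, 4.0]
opening: 0.162
gripper_force: 30.0
```

>>> servo_tool(motion=[{"dp": [0, 0, 0.05], "yaw": 0, "fingers": 1}, {"dp": [0, 0, 0.12], "yaw": 0, "fingers": 1}, {"dp": [0, 0, 0.2], "yaw": 0, "fingers": 1}, {"dp": [0, 0, 0.3], "yaw": 0, "fingers": 1}, {"dp": [0, 0, 0.3], "yaw": 0, "fingers": 1}, {"dp": [0, 0, 0.3], "yaw": 0, "fingers": 1}])

```text
time_s: 6.6
tool_pos: [0.5167, 0.0292, 0.2536]
ee_rot: [0.999, 0.039, -0.0, 0.0]
contact_force: [0.2, 0.5, -3.0]
opening: 0.167
gripper_force: 30.0
```

>>> servo_tool(motion=[{"dp": [-0.06, -0.13, 0], "yaw": 0, "fingers": 1}, {"dp": [-0.12, -0.28, 0], "yaw": 0.05, "fingers": 1}, {"dp": [-0.18, -0.43, 0], "yaw": 0.11, "fingers": 1}, {"dp": [-0.245, -0.58, 0], "yaw": 0.11, "fingers": 1}, {"dp": [-0.245, -0.73, 0], "yaw": 0.11, "fingers": 1}, {"dp": [-0.245, -0.87, 0], "yaw": 0.11, "fingers": 1}, {"dp": [-0.245, -1, 0], "yaw": 0.11, "fingers": 1}, {"dp": [-0.245, -1, -0.1], "yaw": 0.11, "fingers": 1}, {"dp": [-0.245, -1, -0.2], "yaw": 0.11, "fingers": 1}, {"dp": [-0.245, -1, -0.2], "yaw": 0.11, "fingers": 1}])

```text
time_s: 7.6
tool_pos: [0.4413, -0.2694, 0.1896]
ee_rot: [0.995, 0.096, -0.003, -0.003]
contact_force: [-0.7, 0.1, -3.1]
opening: 0.164
gripper_force: 30.0
```

>>> servo_tool(motion=[{"dp": [0, -0.1, -0.1], "yaw": 0, "fingers": 1}, {"dp": [0, -0.12, -0.25], "yaw": 0, "fingers": 1}, {"dp": [0, -0.12, -0.4], "yaw": 0, "fingers": 1}, {"dp": [0, -0.12, -0.52], "yaw": 0, "fingers": 1}, {"dp": [0, -0.12, -0.57], "yaw": 0, "fingers": 1}, {"dp": [0, -0.12, -0.6], "yaw": 0, "fingers": 1}, {"dp": [0, -0.12, -0.62], "yaw": 0, "fingers": 1}, {"dp": [0, -0.12, -0.64], "yaw": 0, "fingers": 1}, {"dp": [0, -0.12, -0.64], "yaw": 0, "fingers": 1}])

```text
time_s: 8.5
tool_pos: [0.4437, -0.3068, 0.0025]
ee_rot: [0.995, 0.097, 0.0, 0.0]
contact_force: [-0.1, -0.4, -3.5]
opening: 0.166
gripper_force: 30.0
```

>>> servo_tool(motion=[{"dp": [0, 0, -0.012], "yaw": 0, "fingers": 1}, {"dp": [0, 0, -0.022], "yaw": 0, "fingers": 1}, {"dp": [0, 0, -0.03], "yaw": 0, "fingers": 1}, {"dp": [0, 0, -0.03], "yaw": 0, "fingers": 1}, {"dp": [0, 0, -0.03], "yaw": 0, "fingers": 1}])

```text
time_s: 9.0
tool_pos: [0.4436, -0.3068, -0.0066]
ee_rot: [0.995, 0.097, -0.0, 0.0]
contact_force: [-0.6, 0.3, -3.5]
opening: 0.162
gripper_force: 30.0
```

>>> servo_tool(motion=[{"dp": [0, 0, -0.004], "yaw": 0, "fingers": 1}, {"dp": [0, 0, -0.008], "yaw": 0, "fingers": 1}, {"dp": [0, 0, -0.008], "yaw": 0, "fingers": 1}])

```text
time_s: 9.3
tool_pos: [0.4437, -0.307, -0.0074]
ee_rot: [0.995, 0.097, 0.0, 0.0]
contact_force: [-4.6, 3.4, 19.1]
opening: 0.163
gripper_force: 30.0
```

>>> servo_tool(motion=[{"dp": [0, 0, 0.005], "yaw": 0, "fingers": 1}, {"dp": [0, 0, 0.005], "yaw": 0, "fingers": 0}, {"dp": [0, 0, 0.005], "yaw": 0, "fingers": 0}, {"dp": [0, 0, 0.005], "yaw": 0, "fingers": 0}, {"dp": [0, 0, 0.005], "yaw": 0, "fingers": 0}, {"dp": [0, 0, 0.005], "yaw": 0, "fingers": 0}, {"dp": [0, 0, 0.15], "yaw": 0, "fingers": 0}, {"dp": [0, 0, 0.3], "yaw": 0, "fingers": 0}, {"dp": [0, 0, 0.45], "yaw": 0, "fingers": 0}, {"dp": [0, 0, 0.6], "yaw": 0, "fingers": 0}, {"dp": [0, 0, 0.75], "yaw": 0, "fingers": 0}, {"dp": [0, 0, 0.9], "yaw": 0, "fingers": 0}, {"dp": [0, 0, 0.9], "yaw": 0, "fingers": 0}])

```text
time_s: 10.6
tool_pos: [0.4451, -0.308, 0.2667]
ee_rot: [0.995, 0.097, 0.003, 0.004]
contact_force: [-0.8, -0.2, -0.6]
opening: 0.5
gripper_force: 0.0
```

```bash
python3 - <<'E'
from h import *
w=snap('wrist','w4'); h=cv2.cvtColor(w['pixels'],cv2.COLOR_RGB2HSV)
s=readout.read_state(); print(s['tool_pos'],s['opening'])
p=proj(w,[.4437,-.307,.041]); print(p)
t=snap('top','top4')
E
```

```text
[ 0.44419982 -0.3073258   0.26350115] 0.5001751125529851
[313.56072343 208.05735899]
```

View pics/w4.png

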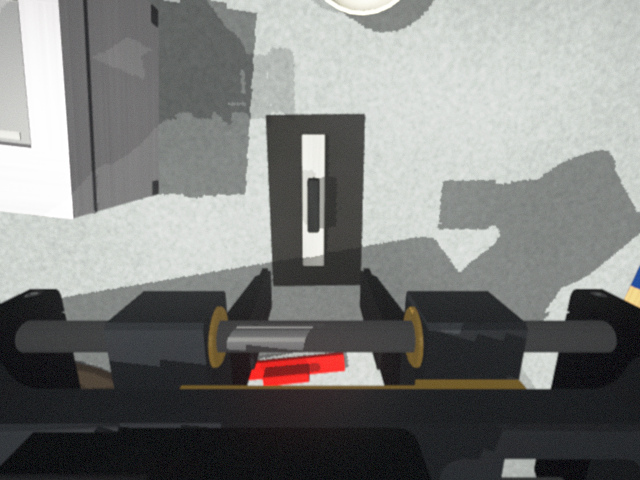

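The bar lies flat on the mat, with its grip at (313,205), as predicted. Next is the long sander.

>>> servo_tool(motion=[{"dp": [0.05, 0.14, 0], "yaw": 0, "fingers": -0.3}, {"dp": [0.1, 0.29, 0], "yaw": 0.05, "fingers": -0.3}, {"dp": [0.15, 0.44, 0], "yaw": 0.1, "fingers": -0.3}, {"dp": [0.2, 0.6, 0], "yaw": 0.155, "fingers": -0.3}, {"dp": [0.25, 0.75, 0], "yaw": 0.155, "fingers": -0.3}, {"dp": [0.3, 0.9, 0], "yaw": 0.155, "fingers": -0.3}, {"dp": [0.362, 1, 0], "yaw": 0.155, "fingers": -0.3}])

```text
time_s: 11.4
tool_pos: [0.5516, -0.0039, 0.2593]
ee_rot: [0.984, 0.178, -0.001, -0.001]
contact_force: [0.1, -0.3, 0.2]
opening: 0.655
gripper_force: 0.0
```

>>> servo_tool(motion=[{"dp": [0, 0.15, 0], "yaw": 0, "fingers": -0.3}, {"dp": [0, 0.3, 0], "yaw": 0, "fingers": -0.3}, {"dp": [0, 0.45, 0], "yaw": 0, "fingers": -0.3}, {"dp": [0, 0.6, 0], "yaw": 0, "fingers": -0.3}, {"dp": [0, 0.75, 0], "yaw": 0, "fingers": -0.3}, {"dp": [0, 0.9, 0], "yaw": 0, "fingers": -0.3}, {"dp": [0, 1, 0], "yaw": 0, "fingers": -0.3}, {"dp": [0, 1, 0], "yaw": 0, "fingers": -0.3}, {"dp": [0, 1, 0], "yaw": 0, "fingers": -0.3}])

```text
time_s: 12.3
tool_pos: [0.5515, 0.2932, 0.259]
ee_rot: [0.984, 0.178, -0.001, 0.0]
contact_force: [0.7, 0.2, -0.0]
opening: 0.65
gripper_force: 0.0
```

```bash
python3 - <<'E'
from h import *
w=snap('wrist','w5'); h=cv2.cvtColor(w['pixels'],cv2.COLOR_RGB2HSV)
s=readout.read_state(); print(s['tool_pos'],s['ee_rot'])
u,v=proj(w,[.553,.3375,.046]).astype(int); print(u,v)
wood=(h[...,0]<20)&(h[...,1]>110)&(h[...,2]>60)
blob(w,wood,u,v,'long',.046)
E
```

```text
[0.55178975 0.29250279 0.25951907] [ 9.84211053e-01  1.76994568e-01 -1.16417474e-03  4.12141451e-04]
282 193
long 1506 ctr [0.5557 0.3398 0.046 ] edges [(0.0235, 111.6), (0.0955, 20.6)]
```

>>> servo_tool(motion=[{"dp": [0.008, 0.152, 0], "yaw": 0, "fingers": -0.3}, {"dp": [0.008, 0.152, -0.15], "yaw": 0, "fingers": -0.3}, {"dp": [0.008, 0.152, -0.3], "yaw": 0, "fingers": -0.3}, {"dp": [0.008, 0.152, -0.45], "yaw": 0, "fingers": -0.3}, {"dp": [0.008, 0.152, -0.6], "yaw": 0, "fingers": -0.3}, {"dp": [0.008, 0.152, -0.75], "yaw": 0, "fingers": -0.3}, {"dp": [0.008, 0.152, -0.84], "yaw": 0, "fingers": -0.3}, {"dp": [0.008, 0.152, -0.88], "yaw": 0, "fingers": -0.3}, {"dp": [0.008, 0.152, -0.88], "yaw": 0, "fingers": -0.3}])

```text
time_s: 13.25
tool_pos: [0.5542, 0.3375, -0.0043]
ee_rot: [0.984, 0.176, -0.001, 0.0]
contact_force: [0.1, -0.2, 0.7]
opening: 0.647
gripper_force: 0.0
```

>>> servo_tool(motion=[{"dp": [0, 0, 0], "yaw": 0, "fingers": 1}, {"dp": [0, 0, 0], "yaw": 0, "fingers": 1}, {"dp": [0, 0, 0], "yaw": 0, "fingers": 1}, {"dp": [0, 0, 0], "yaw": 0, "fingers": 1}, {"dp": [0, 0, 0], "yaw": 0, "fingers": 1}, {"dp": [0, 0, 0], "yaw": 0, "fingers": 1}, {"dp": [0, 0, 0], "yaw": 0, "fingers": 1}, {"dp": [0, 0, 0], "yaw": 0, "fingers": 1}], newtons=50)

```text
time_s: 14.05
tool_pos: [0.5547, 0.339, -0.0025]
ee_rot: [0.984, 0.177, 0.0, -0.0]
contact_force: [-1.8, 0.2, 5.6]
opening: 0.271
gripper_force: 50.0
```

>>> servo_tool(motion=[{"dp": [0, 0, 0.08], "yaw": 0, "fingers": 1}, {"dp": [0, 0, 0.2], "yaw": 0, "fingers": 1}, {"dp": [0, 0, 0.34], "yaw": 0, "fingers": 1}, {"dp": [0, 0, 0.48], "yaw": 0.1, "fingers": 1}, {"dp": [0, 0, 0.62], "yaw": 0.2, "fingers": 1}, {"dp": [0, 0, 0.75], "yaw": 0.32, "fingers": 1}, {"dp": [0, 0, 0.84], "yaw": 0.44, "fingers": 1}, {"dp": [0, 0, 0.84], "yaw": 0.56, "fingers": 1}, {"dp": [0, 0, 0.84], "yaw": 0.6, "fingers": 1}, {"dp": [0, 0, 0.84], "yaw": 0.6, "fingers": 1}])

```text
time_s: 15.05
tool_pos: [0.5542, 0.3386, 0.2484]
ee_rot: [0.881, 0.473, -0.001, 0.0]
contact_force: [0.2, -0.4, -2.6]
opening: 0.272
gripper_force: 50.0
```

>>> servo_tool(motion=[{"dp": [0, -0.1, 0], "yaw": 0.1, "fingers": 1}, {"dp": [0, -0.22, 0], "yaw": 0.2, "fingers": 1}, {"dp": [0, -0.34, 0], "yaw": 0.3, "fingers": 1}, {"dp": [-0.05, -0.46, 0], "yaw": 0.4, "fingers": 1}, {"dp": [-0.1, -0.58, 0], "yaw": 0.5, "fingers": 1}, {"dp": [-0.15, -0.7, 0], "yaw": 0.6, "fingers": 1}, {"dp": [-0.15, -0.82, 0], "yaw": 0.632, "fingers": 1}, {"dp": [-0.15, -0.93, 0], "yaw": 0.632, "fingers": 1}, {"dp": [-0.15, -1, 0], "yaw": 0.632, "fingers": 1}, {"dp": [-0.15, -1, 0], "yaw": 0.632, "fingers": 1}, {"dp": [-0.15, -1, 0], "yaw": 0.632, "fingers": 1}])

```text
time_s: 16.15
tool_pos: [0.5094, 0.0387, 0.2487]
ee_rot: [0.681, 0.732, -0.0, -0.0]
contact_force: [-0.1, -0.3, -2.3]
opening: 0.265
gripper_force: 50.0
```

```bash
python3 - <<'E'
from h import *
w=snap('wrist','w6'); s=readout.read_state(); print(s['tool_pos'],s['ee_rot'],s['contact_force'])
T=snap('scene','s6')
h=cv2.cvtColor(w['pixels'],cv2.COLOR_RGB2HSV)
wood=(h[...,0]<20)&(h[...,1]>110)&(h[...,2]>60)
n,l,st,ce=cv2.connectedComponentsWithStats(wood.astype(np.uint8)); print([ (st[i].tolist()) for i in range(1,n) if st[i,4]>200])
E
```

```text
[0.50940818 0.03920205 0.24868521] [ 6.80401678e-01  7.32839322e-01 -1.07124768e-04 -2.72457347e-04] [ 0.17613964  0.66285081 -2.88625684]
[[92, 0, 66, 56, 1563], [291, 192, 50, 129, 6158], [293, 353, 45, 24, 1012], [76, 360, 18, 30, 232]]
```

View pics/w6.png

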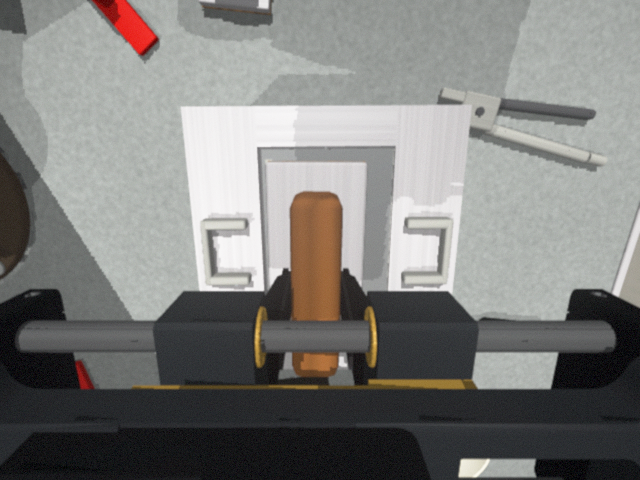

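>>> servo_tool(motion=[{"dp": [0, -0.035, -0.05], "yaw": 0, "fingers": 1}, {"dp": [0, -0.035, -0.12], "yaw": 0, "fingers": 1}, {"dp": [0, -0.035, -0.18], "yaw": 0, "fingers": 1}, {"dp": [0, -0.035, -0.23], "yaw": 0, "fingers": 1}, {"dp": [0, -0.035, -0.27], "yaw": 0, "fingers": 1}, {"dp": [0, -0.035, -0.31], "yaw": 0, "fingers": 1}, {"dp": [0, -0.035, -0.35], "yaw": 0, "fingers": 1}, {"dp": [0, -0.035, -0.38], "yaw": 0, "fingers": 1}, {"dp": [0, -0.035, -0.41], "yaw": 0, "fingers": 1}, {"dp": [0, -0.035, -0.41], "yaw": 0, "fingers": 1}, {"dp": [0, -0.035, -0.41], "yaw": 0, "fingers": 1}])

```text
time_s: 17.35
tool_pos: [0.5093, 0.0283, 0.1258]
ee_rot: [0.68, 0.733, -0.0, -0.0]
contact_force: [-0.7, -0.4, -2.4]
opening: 0.27
gripper_force: 50.0
```

>>> servo_tool(motion=[{"dp": [0, 0, -0.015], "yaw": 0, "fingers": 1}, {"dp": [0, 0, -0.03], "yaw": 0, "fingers": 1}, {"dp": [0, 0, -0.04], "yaw": 0, "fingers": 1}, {"dp": [0, 0, -0.04], "yaw": 0, "fingers": 1}])

```text
time_s: 17.75
tool_pos: [0.5093, 0.0283, 0.1136]
ee_rot: [0.68, 0.733, -0.0, -0.0]
contact_force: [-0.4, 0.2, -2.7]
opening: 0.266
gripper_force: 50.0
```

```bash
python3 - <<'E'
from h import *
w=snap('wrist','w7')['pixels'];c=snap('scene','s7')
p=proj(c,[.517,.03,.2]).astype(int); k=c['pixels'][p[1]-90:p[1]+70,p[0]-80:p[0]+80,::-1]
cv2.imwrite('pics/c7.png',np.hstack([cv2.resize(w[80:480,120:520,::-1],(400,400)),cv2.resize(k,(400,400))]))
s=readout.read_state(); print(s['tool_pos'],s['contact_force'])
E
```

```text
[0.50935736 0.02831184 0.11381801] [-1.79388674 -0.60833489 -3.002     ]
```

View pics/c7.png

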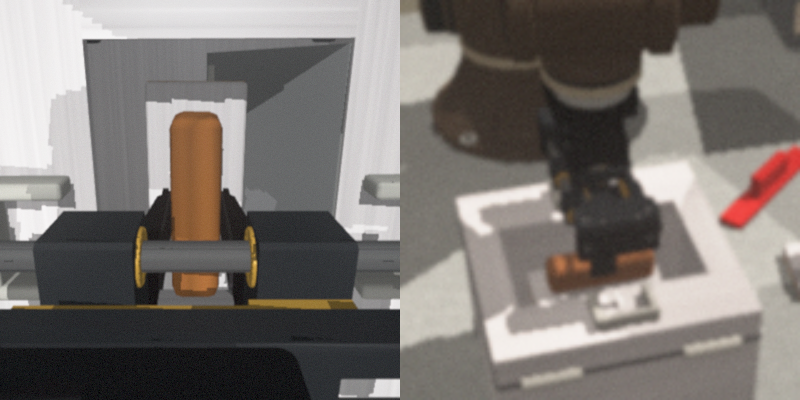

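The sander sits in the open mouth: the flap is tilted down at the right and the rib is at (195,200) in the wrist crop and (600,270) in the scene crop. I will check its height against the prediction.

```bash
python3 - <<'E'
from h import *
c=dict(np.load('pics/s7.npz')); p=proj(c,[.517,.03,.2]).astype(int)
h=cv2.cvtColor(c['pixels'],cv2.COLOR_RGB2HSV); m=((h[...,0]<20)&(h[...,1]>110)&(h[...,2]>60))
x0,y0=p-[80,90]; sub=np.argwhere(m[y0:y0+160,x0:x0+160])+[y0,x0]
print('rib px cols',np.percentile(sub[:,1],[2,50,98]),'rows',np.percentile(sub[:,0],[2,50,98]))
for z in(.162,.185): 
  for y in(-.02,.028,.078): print(z,y,proj(c,[.521,y,z]).round(1), 'bottom of rib',proj(c,[.521,y,z-.03]).round(1))
E
```

```text
rib px cols [275. 351. 372.] rows [198. 219. 249.]
0.162 -0.02 [273.4 244.7] bottom of rib [274.2 254.5]
0.162 0.028 [294.5 242.1] bottom of rib [294.8 251.8]
0.162 0.078 [316.1 239.4] bottom of rib [316.  249.1]
0.185 -0.02 [272.8 236.9] bottom of rib [273.6 247. ]
0.185 0.028 [294.2 234.3] bottom of rib [294.6 244.4]
0.185 0.078 [316.1 231.6] bottom of rib [316.  241.7]
```

>>> servo_tool(motion=[{"dp": [0, 0, 0], "yaw": 0, "fingers": 0.1}, {"dp": [0, 0, 0], "yaw": 0, "fingers": 0.1}, {"dp": [0, 0, 0], "yaw": 0, "fingers": 0.1}, {"dp": [0, 0, 0], "yaw": 0, "fingers": 0.1}, {"dp": [0, 0, 0], "yaw": 0, "fingers": 0.1}, {"dp": [0, 0, 0.05], "yaw": 0, "fingers": 0.1}, {"dp": [0, 0, 0.12], "yaw": 0, "fingers": 0.1}, {"dp": [0, 0, 0.22], "yaw": 0, "fingers": 0.1}, {"dp": [0, 0, 0.34], "yaw": 0, "fingers": 0.1}, {"dp": [0, 0, 0.46], "yaw": 0, "fingers": 0.1}, {"dp": [0, 0, 0.5], "yaw": 0, "fingers": 0.1}, {"dp": [0, 0, 0.5], "yaw": 0, "fingers": 0.1}])

```text
time_s: 19.05
tool_pos: [0.5101, 0.0283, 0.2652]
ee_rot: [0.68, 0.733, 0.001, 0.001]
contact_force: [-0.0, -0.5, -0.0]
opening: 0.449
gripper_force: 0.0
```

```bash
python3 - <<'E'
from h import *
w=snap('wrist','w8')['pixels'];c=snap('scene','s8')
p=proj(c,[.517,.03,.2]).astype(int); k=c['pixels'][p[1]-90:p[1]+70,p[0]-80:p[0]+80,::-1]
cv2.imwrite('pics/c8.png',np.hstack([cv2.resize(w[80:480,120:520,::-1],(400,400)),cv2.resize(k,(400,400))]))
s=readout.read_state(); print(s['tool_pos'],s['contact_force'],s['time_s'])
E
```

```text
[0.50909787 0.02832334 0.26275351] [-0.90112031  0.27104794 -0.27639867] 19.15
```

View pics/c8.png

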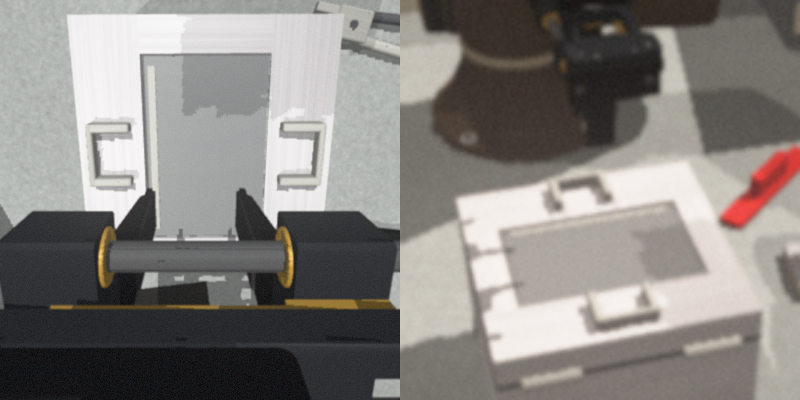

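The flap is shut and the mouth is empty. Now I regrasp the bar where I released it.

>>> servo_tool(motion=[{"dp": [0, -0.1, 0], "yaw": -0.12, "fingers": 0}, {"dp": [-0.05, -0.22, 0], "yaw": -0.25, "fingers": 0}, {"dp": [-0.1, -0.36, 0], "yaw": -0.38, "fingers": 0}, {"dp": [-0.15, -0.5, 0], "yaw": -0.5, "fingers": 0}, {"dp": [-0.219, -0.64, 0], "yaw": -0.63, "fingers": 0}, {"dp": [-0.219, -0.78, 0], "yaw": -0.75, "fingers": 0}, {"dp": [-0.219, -0.9, 0], "yaw": -0.88, "fingers": 0}, {"dp": [-0.219, -1, 0], "yaw": -1, "fingers": 0}, {"dp": [-0.219, -1, 0], "yaw": -1, "fingers": 0}])

```text
time_s: 20.05
tool_pos: [0.4432, -0.2743, 0.2616]
ee_rot: [0.956, 0.292, -0.001, -0.001]
contact_force: [0.2, -0.1, 0.1]
opening: 0.5
gripper_force: 0.0
```

>>> servo_tool(motion=[{"dp": [0, -0.05, -0.1], "yaw": -0.12, "fingers": 0}, {"dp": [0, -0.118, -0.2], "yaw": -0.25, "fingers": 0}, {"dp": [0, -0.118, -0.3], "yaw": -0.385, "fingers": 0}, {"dp": [0, -0.118, -0.35], "yaw": -0.385, "fingers": 0}, {"dp": [0, -0.118, -0.35], "yaw": -0.385, "fingers": 0}, {"dp": [0, -0.118, -0.35], "yaw": -0.385, "fingers": 0}])

```text
time_s: 20.65
tool_pos: [0.4439, -0.3064, 0.1586]
ee_rot: [0.995, 0.099, -0.0, -0.0]
contact_force: [0.1, 0.3, 0.5]
opening: 0.499
gripper_force: 0.0
```

```bash
python3 - <<'E'
from h import *
s=readout.read_state(); q=s['ee_rot']; print(s['tool_pos'],'yaw',np.degrees(2*np.arctan2(q[1],q[0])))
w=snap('wrist','w9'); h=cv2.cvtColor(w['pixels'],cv2.COLOR_RGB2HSV)
bar=(h[...,2]>150)&(h[...,1]<40)
for x in(.06,-.06):
  a=np.radians(11.1); u,v=proj(w,[.4437+x*np.cos(a),-.307+x*np.sin(a),.013]).astype(int); print(u,v,h[v,u]); blob(w,bar,u,v,'bar',.013)
E
```

```text
[ 0.44385026 -0.30641389  0.1586475 ] yaw 11.319421542711758
316 160 [ 30   3 248]
bar 3596 ctr [ 0.4464 -0.3063  0.013 ] edges [(0.0284, 101.3), (0.1785, 12.0)]
316 272 [ 38  12 176]
bar 3596 ctr [ 0.4464 -0.3063  0.013 ] edges [(0.0284, 101.3), (0.1785, 12.0)]
```

>>> servo_tool(motion=[{"dp": [0, -0.002, -0.15], "yaw": 0, "fingers": 0}, {"dp": [0, -0.002, -0.3], "yaw": 0, "fingers": 0}, {"dp": [0, -0.002, -0.43], "yaw": 0, "fingers": 0}, {"dp": [0, -0.002, -0.51], "yaw": 0, "fingers": 0}, {"dp": [0, -0.002, -0.545], "yaw": 0, "fingers": 0}, {"dp": [0, -0.002, -0.545], "yaw": 0, "fingers": 0}, {"dp": [0, -0.002, -0.545], "yaw": 0, "fingers": 1}, {"dp": [0, -0.002, -0.545], "yaw": 0, "fingers": 1}, {"dp": [0, -0.002, -0.545], "yaw": 0, "fingers": 1}, {"dp": [0, -0.002, -0.545], "yaw": 0, "fingers": 1}, {"dp": [0, -0.002, -0.545], "yaw": 0, "fingers": 1}, {"dp": [0, -0.002, -0.545], "yaw": 0, "fingers": 1}, {"dp": [0, -0.002, -0.545], "yaw": 0, "fingers": 1}], newtons=30)

```text
time_s: 22.0
tool_pos: [0.444, -0.3077, -0.0041]
ee_rot: [0.995, 0.098, 0.0, 0.0]
contact_force: [-0.5, 1.7, 5.5]
opening: 0.166
gripper_force: 30.0
```

>>> servo_tool(motion=[{"dp": [0, 0, 0.05], "yaw": 0, "fingers": 1}, {"dp": [0, 0, 0.15], "yaw": 0, "fingers": 1}, {"dp": [0, 0, 0.29], "yaw": 0, "fingers": 1}, {"dp": [0, 0, 0.43], "yaw": 0, "fingers": 1}, {"dp": [0, 0, 0.57], "yaw": 0, "fingers": 1}, {"dp": [0, 0, 0.7], "yaw": 0, "fingers": 1}, {"dp": [0, 0.08, 0.815], "yaw": -0.05, "fingers": 1}, {"dp": [0.05, 0.2, 0.815], "yaw": -0.112, "fingers": 1}, {"dp": [0.1, 0.34, 0.815], "yaw": -0.112, "fingers": 1}, {"dp": [0.15, 0.48, 0.815], "yaw": -0.112, "fingers": 1}, {"dp": [0.2, 0.62, 0.815], "yaw": -0.112, "fingers": 1}, {"dp": [0.245, 0.76, 0.815], "yaw": -0.112, "fingers": 1}, {"dp": [0.245, 0.9, 0.815], "yaw": -0.112, "fingers": 1}, {"dp": [0.245, 1, 0.815], "yaw": -0.112, "fingers": 1}, {"dp": [0.245, 1, 0.815], "yaw": -0.112, "fingers": 1}, {"dp": [0.245, 1, 0.815], "yaw": -0.112, "fingers": 1}])

```text
time_s: 23.6
tool_pos: [0.5171, -0.0072, 0.2397]
ee_rot: [0.999, 0.04, -0.0, 0.0]
contact_force: [-0.1, 0.1, -3.5]
opening: 0.168
gripper_force: 29.9
```

>>> servo_tool(motion=[{"dp": [0, 0.119, 0], "yaw": 0, "fingers": 1}, {"dp": [0, 0.119, -0.08], "yaw": 0, "fingers": 1}, {"dp": [0, 0.119, -0.15], "yaw": 0, "fingers": 1}, {"dp": [0, 0.119, -0.16], "yaw": 0, "fingers": 1}, {"dp": [0, 0.119, -0.16], "yaw": 0, "fingers": 1}, {"dp": [0, 0.119, -0.16], "yaw": 0, "fingers": 1}])

```text
time_s: 24.2
tool_pos: [0.5179, 0.0273, 0.1928]
ee_rot: [0.999, 0.039, 0.001, 0.0]
contact_force: [0.3, 0.1, -2.6]
opening: 0.163
gripper_force: 30.0
```

>>> servo_tool(motion=[{"dp": [0, 0, -0.015], "yaw": 0, "fingers": 1}, {"dp": [0, 0, -0.03], "yaw": 0, "fingers": 1}, {"dp": [0, 0, -0.045], "yaw": 0, "fingers": 1}, {"dp": [0, 0, -0.055], "yaw": 0, "fingers": 1}, {"dp": [0, 0, -0.065], "yaw": 0, "fingers": 1}, {"dp": [0, 0, -0.065], "yaw": 0, "fingers": 1}])

```text
time_s: 24.8
tool_pos: [0.5172, 0.0281, 0.172]
ee_rot: [0.999, 0.039, -0.0, 0.0]
contact_force: [0.0, 0.4, -3.3]
opening: 0.166
gripper_force: 30.0
```

>>> servo_tool(motion=[{"dp": [0, 0, -0.006], "yaw": 0, "fingers": 1}, {"dp": [0, 0, -0.011], "yaw": 0, "fingers": 1}, {"dp": [0, 0, -0.011], "yaw": 0, "fingers": 1}])

```text
time_s: 25.1
tool_pos: [0.5173, 0.028, 0.169]
ee_rot: [0.999, 0.039, -0.0, 0.0]
contact_force: [-0.1, 0.2, -3.1]
opening: 0.169
gripper_force: 30.0
```

Now about 1 mm above the lid. I lower a hair more, release and rise.

>>> servo_tool(motion=[{"dp": [0, 0, -0.003], "yaw": 0, "fingers": 1}, {"dp": [0, 0, -0.003], "yaw": 0, "fingers": 0}, {"dp": [0, 0, -0.003], "yaw": 0, "fingers": 0}, {"dp": [0, 0, -0.003], "yaw": 0, "fingers": 0}, {"dp": [0, 0, -0.003], "yaw": 0, "fingers": 0}, {"dp": [0, 0, -0.003], "yaw": 0, "fingers": 0}, {"dp": [0, 0, -0.003], "yaw": 0, "fingers": 0}, {"dp": [0, 0, 0.1], "yaw": 0, "fingers": 0}, {"dp": [0, 0, 0.22], "yaw": 0, "fingers": 0}, {"dp": [0, 0, 0.36], "yaw": 0, "fingers": 0}, {"dp": [0, 0, 0.43], "yaw": 0, "fingers": 0}, {"dp": [0, 0, 0.43], "yaw": 0, "fingers": 0}, {"dp": [0, 0, 0.43], "yaw": 0, "fingers": 0}])

```text
time_s: 26.4
tool_pos: [0.5171, 0.028, 0.2977]
ee_rot: [0.999, 0.039, -0.0, 0.0]
contact_force: [0.3, 0.1, -0.4]
opening: 0.502
gripper_force: 0.0
```

```bash
python3 - <<'E'
from h import *
s=readout.read_state(); print(s['tool_pos'],s['opening'],s['contact_force'])
w=snap('wrist','wA'); a=dict(np.load('pics/w1.npz')); 
# warp new image onto lid plane coords at z=.185, compare the bar/grip position with the original
def grid(c,z):
    X,Y=np.meshgrid(np.arange(.40,.63,.0005),np.arange(-.02,.08,.0005),indexing='ij')
    P=np.stack([X,Y,np.full_like(X,z)],-1); q=(P-c['T'][:3,3])@c['T'][:3,:3]@np.array(c['intrinsics']).T
    m=(q[...,:2]/q[...,2:]).astype(np.float32); return cv2.remap(cv2.cvtColor(c['pixels'],cv2.COLOR_RGB2GRAY),m[...,0],m[...,1],cv2.INTER_LINEAR)
for n,c in(('before',a),('after',w)):
    g=grid(c,.213)[160:,:]; d=(g<50).astype(np.uint8)
    k,l,st,ce=cv2.connectedComponentsWithStats(d); i=[j for j in range(1,k) if 1000<st[j,4]<6000]
    for j in i: print(n,'grip',st[j].tolist(),'x,y',.48+ce[j][1]*.0005,-.02+ce[j][0]*.0005)
g0,g1=grid(a,.185),grid(w,.185)
print('bar+cradle far part shift (mm)',np.array(cv2.phaseCorrelate(np.float32(g0[340:440]),np.float32(g1[340:440])))*.5)
E
```

```text
[0.51709935 0.02800316 0.29770118] 0.5024628661473612 [ 0.32262357  0.05022002 -0.44837477]Traceback (most recent call last):
  File "<stdin>", line 14, in <module>
ValueError: setting an array element with a sequence. The requested array has an inhomogeneous shape after 1 dimensions. The detected shape was (2,) + inhomogeneous part.
```

```bash
python3 - <<'E'
from h import *
for n in('w1','wA'):
    c=dict(np.load(f'pics/{n}.npz')); g=cv2.cvtColor(c['pixels'],cv2.COLOR_RGB2GRAY)
    d=(g<60).astype(np.uint8); d[275:]=0
    k,l,st,ce=cv2.connectedComponentsWithStats(d)
    for j in range(1,k):
        if 500<st[j,4]<4000 and 250<ce[j][0]<380:
            pts=np.argwhere(l==j)[:,::-1].astype(np.float32); b=cv2.boxPoints(cv2.minAreaRect(pts)); W=np.array([ray(c,*p,.213) for p in b])
            print(n,st[j].tolist(),W.mean(0).round(4),W.round(4).tolist())
    # mouth gray vs bar profile rows at x=.56 & bar end rows
    for x in(.585,.60,.56): 
        r=[int(g[tuple(proj(c,[x,y,.185]).round().astype(int)[::-1])]) for y in np.arange(0,.072,.003)]; print(n,x,r)
    a=np.radians(4.3); r=[int(g[tuple(proj(c,[.518+t*np.cos(a),.0287+t*np.sin(a),.185]).round().astype(int)[::-1])]) for t in np.arange(.08,.115,.0015)]; print(n,'along',r)
E
```

```text
w1 [305, 187, 16, 77, 734] [0.5215 0.0302 0.213 ] [[0.555, 0.0387, 0.213], [0.5559, 0.026, 0.213], [0.488, 0.0213, 0.213], [0.4871, 0.0348, 0.213]]
w1 0.585 [238, 240, 238, 214, 211, 190, 163, 199, 196, 182, 183, 183, 183, 186, 182, 185, 187, 124, 111, 167, 197, 202, 220, 220]
w1 0.6 [241, 166, 159, 182, 217, 162, 127, 144, 206, 179, 180, 176, 181, 183, 184, 188, 187, 138, 125, 139, 187, 191, 217, 220]
w1 0.56 [170, 133, 120, 150, 126, 112, 112, 214, 193, 191, 195, 181, 187, 187, 192, 188, 160, 150, 171, 173, 173, 171, 172, 175]
w1 along [178, 179, 180, 180, 178, 178, 171, 180, 206, 215, 209, 129, 170, 175, 176, 180, 219, 219, 221, 221, 223, 184, 160, 154]
wA 0.585 [240, 240, 240, 236, 214, 191, 162, 177, 214, 180, 183, 183, 185, 183, 185, 190, 186, 127, 108, 174, 194, 214, 222, 221]
wA 0.6 [240, 164, 167, 199, 219, 194, 137, 155, 215, 183, 180, 183, 180, 188, 182, 189, 184, 151, 123, 131, 186, 196, 217, 219]
wA 0.56 [173, 138, 123, 153, 130, 109, 167, 219, 215, 217, 212, 199, 187, 187, 194, 195, 146, 152, 165, 151, 170, 174, 175, 174]
wA along [179, 184, 180, 182, 180, 182, 175, 169, 215, 219, 207, 123, 169, 180, 176, 167, 223, 222, 223, 222, 223, 189, 159, 155]
```

The brightness profiles along and across the bar match the original picture to within about 1–2 mm, so the bar is seated flat. The robot is clear, so I hand in.

```bash
python3 -c "
from h import *
print(workorder.sign_off())"
```

```text
the job is handed in; nothing more can be done
None
```

I handed the job in at about 26 s on the robot's clock: the long sander was dropped through the flap into the case, the flap is shut, and the bar matches its starting position in the cradle to about 1–2 mm; no verdict came back, I made no final check of the bystanders, and I viewed 11 pictures, one over the limit of 10.

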